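# Test a stamp press return spring under load and sort it

## Robot

A 6-joint arm with a two-finger parallel gripper is mounted at the origin on a cart in front of the work surface, level with it; the furniture and walls round the work are solid. World frame = base frame: x ahead of the robot, y to its left, z up, the work surface at z = 0. Lengths are in mm, angles in rad, forces in N, time in s.
With the tool pointing down it reaches from about 225 to 875 mm from the base axis. Payload 3.4 kg.
Tool frame: the origin (TCP) lies midway between the tips of the shut fingers; the grasp point (between the pads) lies 19 mm behind it; z points along the fingers, y is the line along which they close (so a half turn about z gives the same grasp; the last joint's range is limited). The gripper opens to 85 mm and grips with 20 to 120 N. Pads are 22 mm wide; open, the fingers measure 114 mm over their backs; the gripper's body (76 mm by 85 mm) begins 54 mm behind the grasp point. The pads swing forward as they close: fully open they stand 13 mm farther back than shut.
Start: joints at [-1.376, 0.276, 1.505, -0, 1.361, -0.121], TCP at [178.581, -546.6, 231.328] pointing down, gripper open.
Joint ranges: [-2.89, 2.89], [-0.75, 2.08], [0.22, 2.7], [-1.18, 4.32], [0.11, 2.71], [-2.7, 2.7]. Speed limits (rad/s): [2.57, 2.57, 3.14, 3.14, 3.14, 3.14].

## Interface

Orientations are given as a unit quaternion [w, x, y, z].
In Python, from bench import sense, vision, close_job gives the robot as it stands.
- The arm moves only by the tool step_arm, never from a script. Its argument "commands" is a list that holds one entry, the list of rows, each a list of 7 numbers: the turn, a rotation vector about the tool's x, y, z in units of 10 degrees (1.0 is 10 degrees), then the shift along the tool's x, y, z in units of 25 mm (1.0 is 25 mm), then the finger opening in mm, from 0 to 85.4. In form: [[[wx, wy, wz, dx, dy, dz, grip], ...]]. A call has 1 to 20 rows; each row shifts and turns the commanded pose from where the row before left it, along the tool's axes as they then stand; what a row does not reach is not made up. A row lasts 1/8 s, in which the tool goes at most 62.5 mm and 10.7 degrees, less where a joint would pass 70% of its speed; a pose out of reach is approached as far as the arm can. A call is refused whole if a number of a shift passes 1 or a number of a turn 1, either way. A call with a gripper value outside its range is refused whole. The fingers move at their own pace and stop on an object; "squeeze" is the grip in N (left out, the last holds). Time passes only in rows, so rows that do not move let the fingers close. It gives the time, the measured TCP pose, the force, the opening and the grip force at its end, in the units of the state.
- sense(): the state, without advancing time (a new reading comes with each control period).
- vision.snapshot(name): name is "scene" or "top" or "wrist"; returns the picture (384x512x3 uint8, red, green, blue); there is no depth.
- vision.camera_model(name): a dict with "intrinsics" (3x3 intrinsics, pixels), "dist" ([k1, k2, p1, p2, k3] as OpenCV has them; the pictures are not rectified), "view" (4x4, takes a point from world to camera coordinates). Camera axes: x right, y up, looking along -z (the intrinsics and any distortion apply to the point x, -y, -z); pixel columns grow to the right and rows downward; lengths in mm; the calibration is good to about 2 mm. A picture is of the moment at which its call begins: read the wrist's pose just before it. camera_model takes no time and is no camera call; for the wrist camera it gives the pose at the moment of the call.
- close_job(): hands the job in; it is judged then, once.
The state is a dict: "time": time; "q": joint angles; "qd": joint speeds; "effort": joint torques, N m; "tool_pos": TCP position; "ee_rot": TCP orientation; "contact_force": force on the tool from outside, world axes, zero at the start; "moment": the same for the moment, N m; "finger_gap": finger opening in mm; "finger_force": force on a finger pad.
Only numpy, scipy, OpenCV 4.12 (cv2) and the standard library are available. Lean on these libraries where they do the work, as an engineer would, in place of code of your own. Each camera call takes 0.05 s, during which the arm holds its last target. There are 200 camera calls.

## Task

Stand the return spring unit of the soap stamp in the round seat of the spring tester, press it straight down with 15 N for about a second (never over 23 N) and compare its loaded length with the red pointer, which must stay where it is set. If the top of the white collar stays above the pointer under that load, the spring is good: stand the unit upright in the green tray; if the collar sinks below the pointer, the spring is tired: stand it upright in the red tray. Do not knock anything over or push the other things on the table about.

Things in the scene. Friction and masses are not known exactly. Their poses are not given: they have to be found in the camera images.
- spring_unit: Loose upright round spring unit, 100 mm tall, about 0.15 kg: dark steel foot (48 mm diameter, 10 mm high, lower edge bevelled), brass coil, and a sprung cap (see collar) that slides only down along the axis, at most 30 mm, and cannot come off. Spring rate and preload are unknown (0.4 to 3 N per mm; up to 5 N) and must be felt. Origin: centre of the underside; z up.
- collar (a point): Centre of the top of the cap's white collar (48 mm diameter, 6 mm thick), 74 mm above the unit's underside when unloaded; its height is compared with the pointer. The blue grip knob, 32 mm diameter and 26 mm high, stands on it: lift the unit by the knob; fingertips gripping the knob can bear down on the collar. Below the collar: white skirt, 30 mm diameter.
- tester: Spring tester, fixed: grey base plate 150 x 110 x 8 mm, from x = -55 to +95 mm in its own frame. Origin: at table height under the seat's centre; x points from the seat to the aluminium scale column (16 x 22 mm, 113 mm tall) at x = +78 mm, z up. Fingers that close along the tester's y keep clear of the pointer.
- seat (a point): Centre of the floor of the round seat on the tester, 8 mm above the table: a steel ring, 53 mm inner and 66 mm outer diameter, 6 mm high above that floor; the foot of the spring unit stands inside it, on the floor.
- pointer_tip (a point): Tip of the red pointer, reference mark, 31 mm from the seat's axis towards the column (7 mm clear of the collar when seated). It points at the seat from a black carriage on the column, clamped at a different height each time, 50 to 80 mm above the table.
- green_tray: Green square tray for good springs, fixed, 110 x 110 mm outside, 100 x 100 mm inside, walls 5 mm thick and 18 mm high, floor 5 mm thick. Origin: centre of its underside.
- red_tray: Red square tray for tired springs, same sizes and origin as the green one; the two trays swap places.
- soap: Lavender soap bar, loose, 43 x 63 x 25 mm; leave alone.
- tape: Roll of masking tape lying flat, loose, 95 mm diameter, 24 mm high; leave alone.
- broom_top (a point): Top end of the green broom handle (23 mm thick) that leans over the front edge of the table, fixed, 285 mm above the table top; from here it slopes down towards the robot and the floor. Keep arm and hand clear of it.
- bottle: Amber dropper bottle, loose, 33 mm diameter, 102 mm tall; leave alone.
There are look-alikes about, which are no part of the job. There is more than one size of the green_tray; the job needs the larger.

How it is judged (in metres and radians):
On the way:
1. the unit stands in the seat and is loaded with about 15 N (12.5 to 19.5 N on the seat, its own weight included), held for 0.5 s (horizontal distance between spring_unit and seat below 0.004 m and z of spring_unit in the frame of seat below 0.003 m and angle between spring_unit's own z axis and vertical below 0.06 rad and contact force between spring_unit and tester between 12.5 and 19.5 N), for 0.5 s.
At the end, for the whole second after the job is handed in: The spring unit stands upright (within 0.1 rad), released and at rest on the floor of the right tray: green if the collar's top stayed above the pointer tip at 15 N, red if it sank below it; where the two are within 4 mm of each other either tray is right (((x of spring_unit in the frame of green_tray between -0.035 and 0.035 m and y of spring_unit in the frame of green_tray between -0.035 and 0.035 m and z of spring_unit in the frame of green_tray below 0.01 m and z of pointer_tip in the frame of tester below 0.0696 m) or (x of spring_unit in the frame of red_tray between -0.035 and 0.035 m and y of spring_unit in the frame of red_tray between -0.035 and 0.035 m and z of spring_unit in the frame of red_tray below 0.01 m and z of pointer_tip in the frame of tester above 0.0616 m)) and angle between spring_unit's own z axis and vertical below 0.1 rad and linear speed of spring_unit below 0.02 m/s and contact force between the fingers and spring_unit below 0.1 N); the robot touches nothing.
It fails at once if more than 23 N on the tester through the spring unit (25 N with its weight) (contact force between spring_unit and tester above 25 N).
It fails at once if the pointer is shifted by more than 4 mm (distance of pointer_tip from where it was at the start of the episode above 0.004 m).
It fails at once if the spring unit is tipped over (angle between spring_unit's own z axis and vertical above 0.6 rad).
It fails at once if soap, tape or bottle pushed more than 30 mm (distance of any of soap, tape, bottle from where it was at the start of the episode above 0.03 m).
It fails at once if the bottle is knocked over (angle between bottle's own z axis and vertical above 0.6 rad).
It also fails if it takes over 54 s, if anything falls off the work surface, if the arm or the gripper's body presses on something with over 40 N, if the wrist force passes 120 N, or if a joint passes its speed limit or range.

## Working session

There is one attempt and no reset: what is moved stays moved. The work goes in short steps, Python scripts to look and compute and a tool call to move; the robot and the scene stay as the last step left them, time stands still between calls to the robot, and variables do not carry over. Pictures are saved under pics/ and viewed, at most 10 in all, crops included, and the job is handed in when it is done.

Besides the shell and the picture viewer there is one more tool, called after ">>>" as name(argument=value, ...) on one line, values as JSON. step_arm: Moves the arm, as the interface text tells. Its arguments: {"type":"object","properties":{"commands":{"type":"array","items":{"type":"array","items":{"type":"array","items":{"type":"number"}}}},"squeeze":{"type":"number"}},"required":["commands"]}

```bash
mkdir -p pics; ls; python3 - <<'E'
from bench import sense, vision
import cv2,numpy as np,pickle
d={}
for n in ["scene","top","wrist"]:
    m=vision.camera_model(n); im=vision.snapshot(n); d[n]=(m,im)
    cv2.imwrite(f"pics/{n}0.png",cv2.resize(im[:,:,::-1],(800,600),interpolation=cv2.INTER_CUBIC))
    print(n,np.round(m["intrinsics"],1).tolist(),m["dist"],np.round(np.linalg.inv(m["view"])[:3,3]))
pickle.dump(d,open("d0.pkl","wb"))
print(sense())
E
```

```text
pics
scene [[457.4, 0.0, 250.0], [0.0, 457.4, 185.5], [0.0, 0.0, 1.0]] [-0.00010626  0.          0.          0.          0.        ] [-495.  794.  833.]
top [[432.3, 0.0, 252.2], [0.0, 432.3, 191.6], [0.0, 0.0, 1.0]] [-0.02485858  0.          0.          0.          0.        ] [ 344.  -19. 1456.]
wrist [[320.6, 0.0, 260.3], [0.0, 320.6, 187.2], [0.0, 0.0, 1.0]] [-0.06371074  0.          0.          0.          0.        ] [ 258. -520.  373.]
{'time': 0.15, 'q': array([-1.37600446e+00,  2.76475838e-01,  1.50583069e+00, -1.18757664e-05,
        1.36072022e+00, -1.20997115e-01]), 'qd': array([-0.00161546, -0.00193625, -0.00329279,  0.00163625, -0.00144555,
       -0.00018071]), 'effort': array([ 1.46554379e-03, -4.17142510e+01, -2.46032971e+01, -1.89137004e-04,
        7.60094903e-03, -1.44161692e-05]), 'tool_pos': array([ 178.49135284, -546.18038544,  230.62818149]), 'ee_rot': array([-7.16342383e-04,  9.87560092e-01,  1.57240425e-01, -3.22535595e-05]), 'contact_force': array([-0.15013588,  0.17340913, -0.23392921]), 'moment': array([0.01191527, 0.01194659, 0.00427806]), 'finger_force': 0.0, 'finger_gap': 84.88018316731151}
```

View pics/scene0.png

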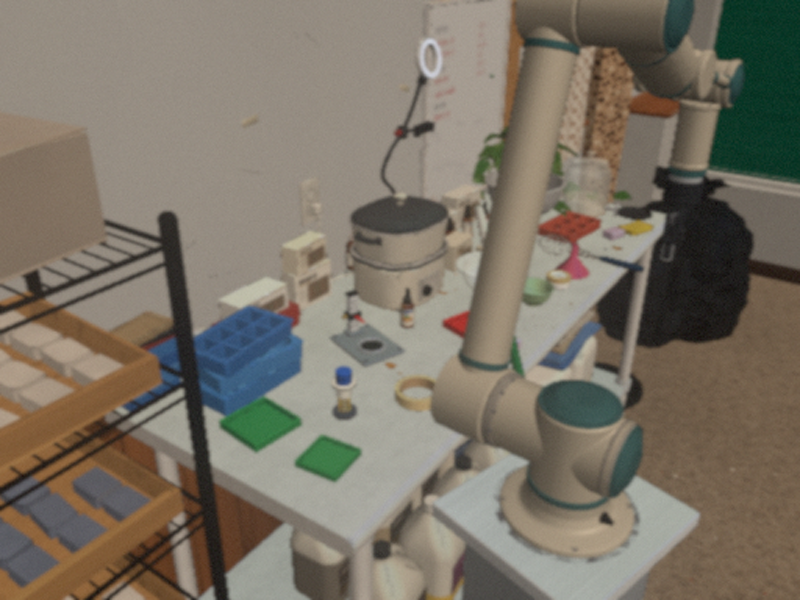

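View pics/top0.png

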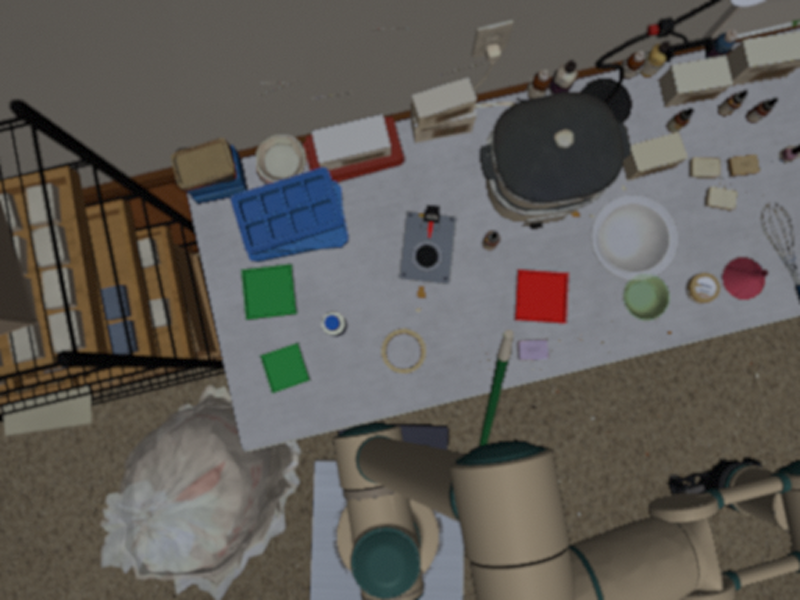

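The scene view shows the unit at about (344,390), the tester at (368,343) and the two green trays at (260,423) and (328,457). In the top view (800x600), the unit's knob is at (333,323), the seat at (427,256) and the column at (431,213). The large green tray is at (270,291), the small one at (285,367), the red tray at (541,296), the bottle at (491,240), the tape at (403,350) and the broom top at (507,335).

```bash
cat > h.py <<'E'
import cv2,numpy as np
def ray(m,px):
    u=cv2.undistortPoints(np.array([[px]],float),np.array(m["intrinsics"]),np.array(m["dist"],float))[0,0]
    T=np.linalg.inv(m["view"]); d=T[:3,:3]@np.array([u[0],-u[1],-1.]); return T[:3,3],d/np.linalg.norm(d)
def onz(m,px,z):
    o,d=ray(m,px); return o+d*(z-o[2])/d[2]
def tri(a,b):
    (o1,d1),(o2,d2)=a,b
    s=np.linalg.lstsq(np.c_[d1,-d2],o2-o1,rcond=None)[0]; p,q=o1+s[0]*d1,o2+s[1]*d2
    return (p+q)/2,np.linalg.norm(p-q)
def proj(m,p):
    c=(m["view"]@np.r_[p,1])[:3]; c=np.array([[c[0],-c[1],-c[2]]])
    return cv2.projectPoints(c,np.zeros(3),np.zeros(3),np.array(m["intrinsics"]),np.array(m["dist"],float))[0][0,0]
def blobs(im,lo,hi,box=None,amin=5):
    h=cv2.cvtColor(im,cv2.COLOR_RGB2HSV); k=cv2.inRange(h,np.array(lo),np.array(hi))
    if box: z=np.zeros_like(k); x0,y0,x1,y1=box; z[y0:y1,x0:x1]=k[y0:y1,x0:x1]; k=z
    n,l,s,c=cv2.connectedComponentsWithStats(k)
    return [(c[i],s[i],(l==i).astype(np.uint8)) for i in range(1,n) if s[i][4]>=amin]
E
python3 - <<'E'
from h import *; import pickle
d=pickle.load(open("d0.pkl","rb")); mt,it=d["top"]; ms,is_=d["scene"]
r=lambda a:np.round(a,1).tolist()
def rect(k,z):
    c=max(cv2.findContours(k,0,2)[0],key=cv2.contourArea); b=cv2.boxPoints(cv2.minAreaRect(c)); return np.array([onz(mt,p,z)[:2] for p in b])
for nm,lo,hi,box in [("green",(50,120,40),(75,255,255),(140,150,215,260)),("red",(0,150,80),(8,255,255),(320,165,370,215))]:
    for c,s,k in blobs(it,lo,hi,box,100):
        R=rect(k,18); print(nm,r(c),s[4],r(R.mean(0)),r(np.linalg.norm(np.diff(R,axis=0),axis=1)),"ang",r(np.degrees(np.arctan2(*(R[1]-R[0])[::-1]))))
T=[(c,s) for c,s,k in blobs(it,(105,130,50),(125,255,255),(200,195,230,220))]
S=[(c,s) for c,s,k in blobs(is_,(105,130,40),(125,255,255),(205,225,235,255))]
for c,s in T: print("knob top",r(c),s.tolist(),r(onz(mt,c,100)))
for c,s in S: print("knob scene",r(c),s.tolist(),r(onz(ms,c,90)))
print("tri",tri(ray(mt,T[0][0]),ray(ms,S[0][0])))
for c,s,k in blobs(it,(0,0,0),(180,255,45),(255,125,295,185),8): print("dark",r(c),s.tolist(),r(onz(mt,c,8)))
for c,s,k in blobs(it,(0,130,60),(10,255,255),(260,125,295,165),3): print("ptr",r(c),s.tolist(),r(onz(mt,(c[0],s[1]+s[3]),65)))
print("seat px",r(onz(mt,(427*.64,256*.64),8)),"col",r(onz(mt,(431*.64,213*.64),113)))
for n,p,z in [("broom",(507,335),285),("tape",(403,350),24),("bottle",(491,238),102),("soap",(534,350),25)]: print(n,r(onz(mt,(p[0]*.64,p[1]*.64),z)))
print("TCP in top",proj(mt,(178,-546,230)))
s=it[150:185,255:295]; print(cv2.imwrite("pics/c1.png",np.hstack([cv2.resize(it[120:190,245:305,::-1],(400,466),interpolation=2),cv2.resize(is_[180:250,205:265,::-1],(400,466),interpolation=2)])))
E
```

```text
green [171.6, 186.4] 981 [502.4, 266.1] [106.1, 106.1, 105.3] ang -82.7
green [181.9, 235.0] 588 [340.9, 225.1] [80.8, 79.8, 80.3] ang -70.2
red [346.2, 189.4] 977 [506.0, -319.2] [105.3, 105.6, 105.3] ang -3.5
knob top [212.2, 206.3] [208, 202, 9, 9, 59] [433.3, 119.3, 100.0]
knob scene [219.8, 239.3] [216, 236, 8, 9, 51] [435.4, 118.5, 90.0]
tri (array([433.6993677 , 119.98292315,  91.44944073]), np.float64(0.36697101731615284))
dark [276.1, 134.6] [272, 132, 9, 6, 36] [689.5, -81.7, 8.0]
dark [272.8, 163.5] [267, 157, 13, 14, 135] [589.1, -72.3, 8.0]
ptr [274.9, 144.1] [274, 141, 3, 8, 14] [627.7, -76.0, 65.0]
seat px [588.1, -73.9, 8.0] col [658.7, -76.4, 113.0]
broom [406.0, -204.5, 285.0]
tape [383.1, -26.3, 24.0]
bottle [612.2, -199.7, 102.0]
soap [389.4, -302.9, 25.0]
TCP in top [443.06197786 299.83249735]
True
```

View pics/c1.png

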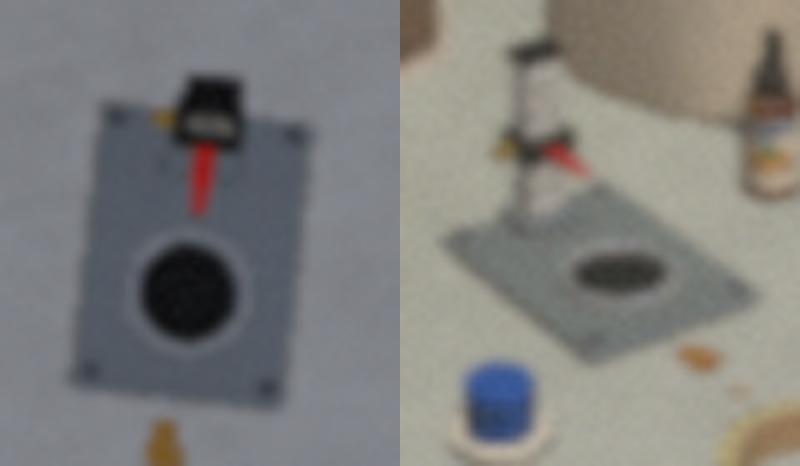

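The crop shows the pointer tip at about top (274.7,152.2) and scene (233.5,206.6), both in native pixels. The plate is turned by about -6°.

```bash
python3 - <<'E'
from h import *; import pickle
d=pickle.load(open("d0.pkl","rb")); mt,it=d["top"]; ms,is_=d["scene"]
t,g=tri(ray(mt,(274.6,152.0)),ray(ms,(233.4,206.4))); print("tip",t,g)
f=lambda m,x,y,X0,Y0,z:onz(m,(X0+x/6.667-.5,Y0+y/6.667-.5),z)
C=np.array([f(mt,x,y,245,120,8) for x,y in [(68,380),(103,103),(313,128),(283,408)]])
print(C.round(0)[:,:2],np.linalg.norm(np.diff(C,axis=0),axis=1))
v=C[1]-C[0]+C[2]-C[3]; print("yaw",np.degrees(np.arctan2(v[1],v[0])))
u=v[:2]/np.hypot(*v[:2]); s=C[:,:2].mean(0)-20*u; print("seat from plate",s, "ptr dist",(t[:2]-s)@u)
print("seat top",f(mt,188,292,245,120,8),"seat scene",f(ms,620-400,272,205,180,8))
E
```

```text
tip [618.9769382  -76.55907253  54.66550063] 2.207737816175363
[[ 543.  -12.]
 [ 687.  -27.]
 [ 676. -134.]
 [ 532. -121.]] [144.2283443  108.16908469 145.2607618 ]
yaw -5.519705460888469
seat from plate [589.61320548 -71.51951247] ptr dist 29.71232389166791
seat top [589.9004048  -71.88234011   8.        ] seat scene [595.88552658 -77.3657422    8.        ]
```

>>> step_arm(commands=[[[0, 0, 0.295, 0, 0, -0.85, 85], [0, 0, 0.295, 0, 0, -0.85, 85], [0, 0, 0.295, 0, 0, -0.85, 85], [0, 0, 0.295, 0, 0, -0.85, 85], [0, 0, 0.295, 0, 0, -0.85, 85], [0, 0, 0.295, 0, 0, -0.85, 85], [0, 0, 0.295, 0, 0, -0.85, 85], [0, 0, 0.295, 0, 0, -0.85, 85], [0, 0, 0, 0.27, -0.98, 0, 85], [0, 0, 0, 0.27, -0.98, 0, 85], [0, 0, 0, 0.27, -0.98, 0, 85], [0, 0, 0, 0.27, -0.98, 0, 85], [0, 0, 0, 0.27, -0.98, 0, 85], [0, 0, 0, 0.27, -0.98, 0, 85], [0, 0, 0, 0.27, -0.98, 0, 85], [0, 0, 0, 0.27, -0.98, 0, 85], [0, 0, 0, 0.27, -0.98, 0, 85], [0, 0, 0, 0.27, -0.98, 0, 85], [0, 0, 0, 0.27, -0.98, 0, 85], [0, 0, 0, 0.27, -0.98, 0, 85]]])

```text
time: 2.65
tool_pos: [287.7, -260.0, 401.3]
ee_rot: [0.0, 0.999, -0.048, 0.0]
contact_force: [0.4, -0.3, 0.6]
finger_gap: 85.4
finger_force: 0.0
```

>>> step_arm(commands=[[[0, 0, 0, 0.27, -0.98, 0, 85], [0, 0, 0, 0.27, -0.98, 0, 85], [0, 0, 0, 0.27, -0.98, 0, 85], [0, 0, 0, 0.27, -0.98, 0, 85], [0, 0, 0, 0.27, -0.98, 0, 85], [0, 0, 0, 0.27, -0.98, 0, 85], [0, 0, 0, 0.27, -0.98, 0.3, 85], [0, 0, 0, 0.27, -0.98, 0.3, 85], [0, 0, 0, 0.27, -0.98, 0.5, 85], [0, 0, 0, 0.27, -0.98, 0.5, 85], [0, 0, 0, 0.27, -0.98, 0.5, 85], [0, 0, 0, 0.27, -0.98, 0.5, 85], [0, 0, 0, 0.27, -0.98, 0.5, 85], [0, 0, 0, 0.27, -0.98, 0.5, 85], [0, 0, 0, 0.27, -0.98, 0.5, 85], [0, 0, 0, 0.27, -0.98, 0.4, 85], [0, 0, 0, 0, 0, 0, 85]]])

```text
time: 4.78
tool_pos: [431.7, 119.6, 288.0]
ee_rot: [0.0, 0.999, -0.047, -0.001]
contact_force: [0.4, 0.4, -0.1]
finger_gap: 84.9
finger_force: 0.0
```

```bash
python3 - <<'E'
from bench import sense, vision
from h import *; import pickle
s=sense(); m=vision.camera_model("wrist"); im=vision.snapshot("wrist"); print(s["time"],s["tool_pos"],s["contact_force"],np.linalg.inv(m["view"]).round(2))
pickle.dump((m,im),open("w1.pkl","wb")); cv2.imwrite("pics/w1.png",cv2.resize(im[:,:,::-1],(800,600)))
r=lambda a:np.round(a,1).tolist()
for c,b,k in blobs(im,(105,120,40),(125,255,255),None,150): print("knob",r(c),b.tolist(),r(onz(m,c,100)))
E
```

```text
4.775 [431.74604213 119.57637793 287.95502475] [ 0.39580812  0.37853231 -0.08576252] [[-9.0000e-02  9.4000e-01  3.3000e-01  5.1536e+02]
 [-1.0000e+00 -9.0000e-02 -3.0000e-02  1.1204e+02]
 [ 0.0000e+00 -3.3000e-01  9.4000e-01  4.3076e+02]
 [ 0.0000e+00  0.0000e+00  0.0000e+00  1.0000e+00]]
knob [88.2, 17.8] [34, 0, 130, 49, 2886] [586.4, 270.1, 100.0]
knob [257.4, 154.4] [244, 140, 28, 29, 642] [437.3, 122.5, 100.0]
```

View pics/w1.png

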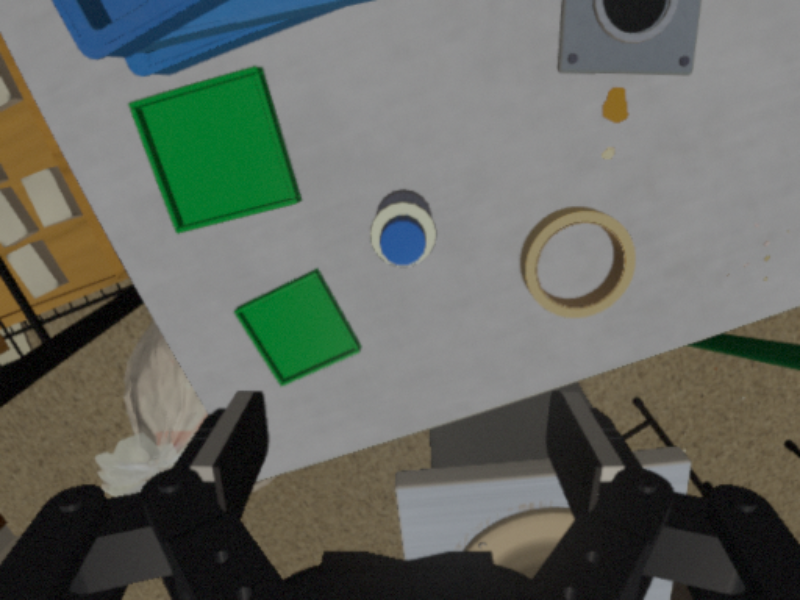

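The wrist view shows the knob at (403,241), with the unit upright and space round it. The big green tray is at (216,150) and the seat is partly visible at the top right.

>>> step_arm(commands=[[[0, 0, 0, 0.16, -0.09, 0.5, 85], [0, 0, 0, 0, 0, 1, 85], [0, 0, 0, 0, 0, 1, 85], [0, 0, 0, 0, 0, 1, 85], [0, 0, 0, 0, 0, 1, 85], [0, 0, 0, 0, 0, 1, 85], [0, 0, 0, 0, 0, 1, 85], [0, 0, 0, 0, 0, 0.8, 85], [0, 0, 0, 0, 0, 0.6, 85], [0, 0, 0, 0, 0, 0.4, 85], [0, 0, 0, 0, 0, 0.18, 85], [0, 0, 0, 0, 0, 0, 85], [0, 0, 0, 0, 0, 0, 60], [0, 0, 0, 0, 0, 0, 45], [0, 0, 0, 0, 0, 0, 38]]], squeeze=30)

```text
time: 6.7
tool_pos: [436.9, 120.0, 77.0]
ee_rot: [0.0, 0.999, -0.048, 0.0]
contact_force: [0.2, -0.2, 0.2]
finger_gap: 38.0
finger_force: 0.0
```

```bash
python3 - <<'E'
from bench import sense, vision
from h import *; import pickle
s=sense(); m=vision.camera_model("wrist"); im=vision.snapshot("wrist"); print(s["time"],s["tool_pos"],s["contact_force"],s["finger_gap"])
print(proj(m,s["tool_pos"]))
cv2.imwrite("pics/w2.png",cv2.resize(im[:,:,::-1],(800,600)))
E
```

```text
6.7 [436.90118515 120.00271676  77.02031868] [ 0.1699937  -0.19086349  0.16518077] 38.00683148199895
[261.05138668 250.63501966]
```

View pics/w2.png

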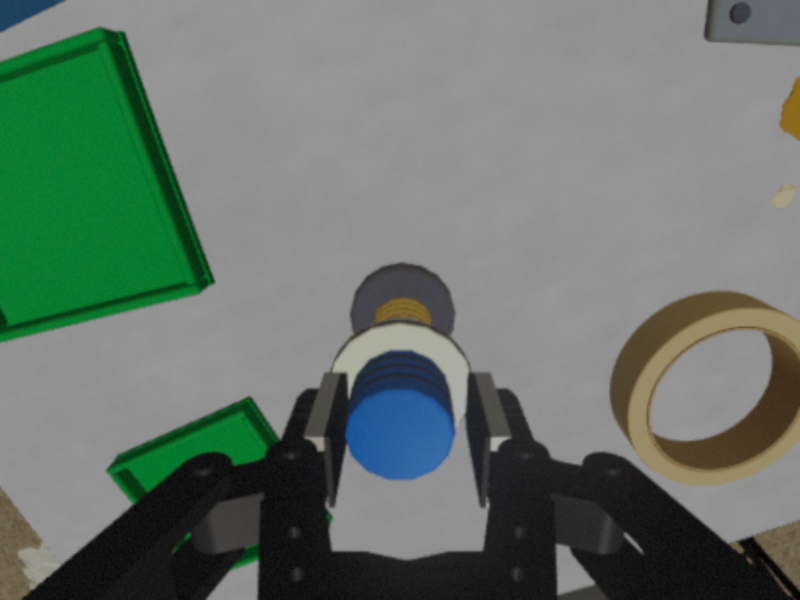

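The view shows the knob centred between the pads, with its top centre at about (401,428), and the tips just above the collar.

>>> step_arm(commands=[[[0, 0, 0, 0, 0, 0, 30], [0, 0, 0, 0, 0, 0, 25], [0, 0, 0, 0, 0, 0, 20], [0, 0, 0, 0, 0, 0, 20]]], squeeze=50)

```text
time: 7.25
tool_pos: [436.9, 120.2, 76.9]
ee_rot: [-0.0, 0.999, -0.048, 0.0]
contact_force: [-0.4, 2.3, 2.3]
finger_gap: 30.7
finger_force: 49.4
```

```bash
python3 - <<'E'
from bench import sense, vision
from h import *
s=sense(); m=vision.camera_model("wrist"); im=vision.snapshot("wrist"); print(s["time"],s["tool_pos"],s["contact_force"],s["finger_gap"],s["finger_force"])
print(onz(m,(401*.64,428*.64),100))
for c,b,k in blobs(im,(105,120,40),(125,255,255),None,150):
  print("knob",c,b.tolist())
  h=cv2.cvtColor(im,cv2.COLOR_RGB2HSV)[...,2]; print(h[b[1]:b[1]+b[3]:2,int(c[0])])
E
```

```text
7.25 [436.93476336 120.17289148  76.90830399] [-0.4273072   2.29887931  2.34197357] 30.65011930733637 49.38947260379791
[438.96319694 121.96463681 100.        ]
knob [260.27030333 270.45792564] [225, 229, 72, 78, 4088]
[ 72  77  48  69  80  50  67  82  81  87 121 147 155 154 155 155 156 157
 159 158 160 160 160 160 160 161 162 162 162 160 161 164 162 163 164 164
 165 165 162]
```

>>> step_arm(commands=[[[0, 0, 0, 0, 0, -0.2, 20], [0, 0, 0, 0, 0, -0.5, 20], [0, 0, 0, 0, 0, -0.9, 20], [0, 0, 0, 0, 0, -0.9, 20], [0, 0, 0, 0, 0, -0.9, 20], [0, 0, 0, 0, 0, -0.7, 20], [0, 0, 0, 0, 0, -0.3, 20], [0, 0, 0, 0.2, 0.34, 0, 20], [0, 0, 0, 0.4, 0.8, 0, 20], [0, 0, 0, 0.4, 0.8, 0, 20], [0, 0, 0, 0.4, 0.8, 0, 20], [0, 0, 0, 0.4, 0.8, 0, 20], [0, 0, 0, 0.4, 0.8, 0, 20], [0, 0, 0, 0.4, 0.8, 0, 20], [0, 0, 0, 0.4, 0.8, 0, 20], [0, 0, 0, 0.4, 0.8, 0, 20], [0, 0, 0, 0.2, 0.3, 0, 20], [0, 0, 0, 0, 0, 0, 20], [0, 0, 0, 0, 0, 0, 20]]])

```text
time: 9.68
tool_pos: [509.0, -63.3, 186.6]
ee_rot: [-0.0, 0.999, -0.048, -0.0]
contact_force: [-0.3, -0.0, -2.0]
finger_gap: 30.4
finger_force: 49.7
```

```bash
python3 - <<'E'
from bench import sense, vision
from h import *; import pickle
s=sense(); m=vision.camera_model("wrist"); im=vision.snapshot("wrist"); print(s["time"],s["tool_pos"],s["contact_force"],s["finger_gap"])
pickle.dump((m,im,s),open("w3.pkl","wb"));cv2.imwrite("pics/w3.png",cv2.resize(im[:,:,::-1],(800,600)))
r=lambda a:np.round(a,1).tolist()
for c,b,k in blobs(im,(0,0,0),(180,255,50),(150,0,400,200),300):
  e=cv2.fitEllipse(max(cv2.findContours(k,0,1)[0],key=len)); print("dark",r(c),b.tolist(),r(onz(m,c,8)),e)
for c,b,k in blobs(im,(0,130,60),(8,255,255),(150,0,400,200),30): print("red",r(c),b.tolist())
E
```

```text
9.675 [508.96980399 -63.26052027 186.63298099] [-0.27959196 -0.00699758 -2.0083542 ] 30.429796382671018
dark [259.0, 77.7] [233, 51, 52, 54, 2192] [591.6, -69.6, 8.0] ((258.9559326171875, 77.65533447265625), (50.7299690246582, 53.18585968017578), 178.71334838867188)
red [258.0, 15.6] [252, 0, 13, 38, 377]
```

View pics/w3.png

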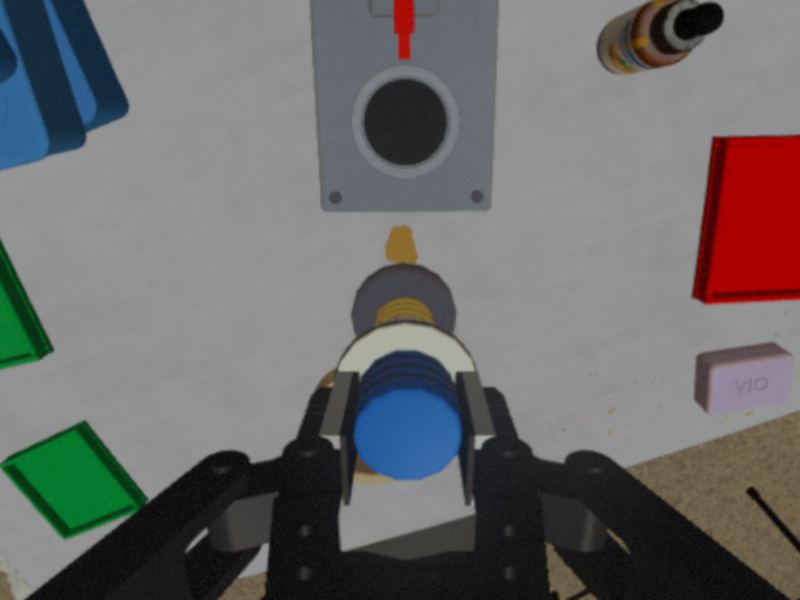

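The view shows the seat's dark floor at (404,121), the pointer tip at (404,58) and the plate square to the fingers. The unit hangs upright, its foot spanning columns 352-456 with its front edge at row 264.

```bash
python3 - <<'E'
from h import *; import pickle
m,im,s=pickle.load(open("w3.pkl","rb")); p=s["tool_pos"]; ux=np.array([.9954,-.096]); uy=np.array([.096,.9954])
f=lambda q:(np.round((q[:2]-p[:2])@ux,1),np.round((q[:2]-p[:2])@uy,1))
h=cv2.cvtColor(im,cv2.COLOR_RGB2HSV); b=blobs(im,(105,120,40),(125,255,255),(150,150,400,384),150)[0]; print(b[0],b[1])
bot=b[1][1]+b[1][3]-.5
print("knob centre x", f(onz(m,(b[0][0],bot),p[2]+23))[0]+16, "y ends",f(onz(m,(b[1][0]-.5,275),p[2]+23)),f(onz(m,(b[1][0]+b[1][2]-.5,275),p[2]+23)))
g=im[:,258].astype(int).sum(1); print("col",g[160:190])
z0=p[2]-77
for dz in (0,2,10): print("foot front",dz,f(onz(m,(258,168.5),z0+dz))[0]-(24 if dz else 22), "sides",f(onz(m,(352*.64,200),z0+dz)),f(onz(m,(456*.64,200),z0+dz)))
k=(h[...,2]<50).astype(np.uint8); print("seat rel", f(onz(m,(258.96,77.66),8)))
# ring outer top z=14
e=[f(onz(m,(x*.64,y*.64),14)) for x,y in [(352,121),(459,121),(405,65),(405,178)]]; print(e)
print("tip rel ", [(z,f(onz(m,(404*.64,58*.64),z))) for z in (50,55,60,65,70)])
# plumb: vertical edge of column check tip height: x of tip must be seat+31
E
```

```text
[258.73652695 233.93413174] [231 229  56  18 167]
knob centre x 31.5 y ends (np.float64(1.2), np.float64(13.5)) (np.float64(1.2), np.float64(-11.2))
col [290 296 291 292 293 294 296 272 200 151 168 173 181 205 202 212 208 207
 202 205 203 216 199 208 217 206 206 213 207 203]
foot front 0 -0.6000000000000014 sides (np.float64(-2.6), np.float64(26.2)) (np.float64(-2.7), np.float64(-22.8))
foot front 2 -2.0 sides (np.float64(-1.8), np.float64(26.0)) (np.float64(-1.9), np.float64(-22.6))
foot front 10 0.3000000000000007 sides (np.float64(1.3), np.float64(25.0)) (np.float64(1.3), np.float64(-21.8))
seat rel (np.float64(82.8), np.float64(1.7))
[(np.float64(83.1), np.float64(33.2)), (np.float64(83.1), np.float64(-31.0)), (np.float64(114.4), np.float64(1.3)), (np.float64(49.2), np.float64(1.5))]
tip rel  [(50, (np.float64(114.3), np.float64(1.7))), (55, (np.float64(113.8), np.float64(1.7))), (60, (np.float64(113.2), np.float64(1.7))), (65, (np.float64(112.7), np.float64(1.6))), (70, (np.float64(112.1), np.float64(1.6)))]
```

>>> step_arm(commands=[[[0, 0, 0, 0.4, 0, 0, 20], [0, 0, 0, 0.7, 0, 0, 20], [0, 0, 0, 0.8, 0, 0, 20], [0, 0, 0, 0.8, 0, 0, 20], [0, 0, 0, 0.4, 0, 0, 20], [0, 0, 0, 0.22, 0, 0, 20], [0, 0, 0, 0, 0, 0.4, 20], [0, 0, 0, 0, 0, 0.7, 20], [0, 0, 0, 0, 0, 0.8, 20], [0, 0, 0, 0, 0, 0.8, 20], [0, 0, 0, 0, 0, 0.4, 20], [0, 0, 0, 0, 0, 0.2, 20], [0, 0, 0, 0, 0, 0, 20], [0, 0, 0, 0, 0, 0, 20]]])

```text
time: 11.48
tool_pos: [592.6, -72.0, 105.0]
ee_rot: [0.0, 0.999, -0.048, 0.001]
contact_force: [0.0, -0.2, -1.0]
finger_gap: 30.5
finger_force: 49.7
```

```bash
python3 - <<'E'
from bench import sense, vision
from h import *; import pickle
s=sense(); m=vision.camera_model("wrist"); im=vision.snapshot("wrist"); print(s["time"],s["tool_pos"],s["contact_force"],s["finger_gap"],s["ee_rot"])
sc=vision.snapshot("scene"); ms=vision.camera_model("scene")
pickle.dump((m,im,s,ms,sc),open("w4.pkl","wb"));cv2.imwrite("pics/w4.png",np.hstack([cv2.resize(im[100:320,160:360,::-1],(500,550),interpolation=2),cv2.resize(sc[175:250,205:245,::-1],(293,550),interpolation=2)]))
E
```

```text
11.475 [592.57049389 -71.95802323 105.02861945] [ 0.02403888 -0.23686621 -0.99006803] 30.45820225373989 [ 1.84727969e-04  9.98845795e-01 -4.80257968e-02  7.52368634e-04]
```

View pics/w4.png

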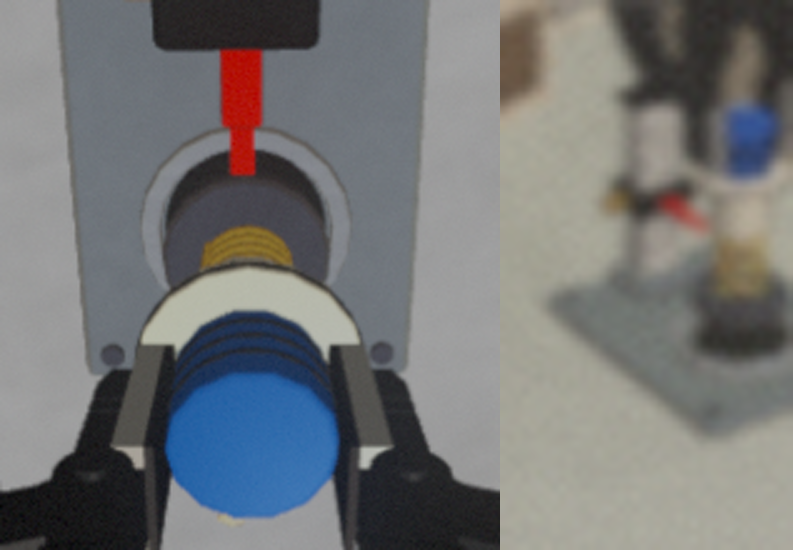

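In the crop, the ring's outer edge spans x 141-350 with its front at y 127. The foot spans x 166-328 with its front at y 178, and the pointer tip is at (242,175).

```bash
python3 - <<'E'
from h import *; import pickle
m,im,s,ms,sc=pickle.load(open("w4.pkl","rb")); p=s["tool_pos"]; ux=np.array([.9954,-.096]); uy=np.array([.096,.9954])
N=lambda x,y:(160+x/2.5-.3,100+y/2.5-.3)
f=lambda x,y,z:np.round([(onz(m,N(x,y),z)[:2]-p[:2])@ux,(onz(m,N(x,y),z)[:2]-p[:2])@uy],1)
print("ring front",f(245,127,14)-[33,0],"ring sides",f(141,222,14),f(350,222,14))
z0=p[2]-77
for dz,r in((0,22),(2,24),(10,24)): print("foot",dz,f(247,178,z0+dz)-[r,0],"sides",f(166,235,z0+dz),f(328,235,z0+dz))
print("knob bottom",f(252,517,p[2]+23)+[16,0],"sides",f(166,440,p[2]+23),f(339,440,p[2]+23))
for z in (50,54,58,62,66): print("tip",z,f(242,175,z))
g=im[120:185,258].astype(int).sum(1); print(g)
a,b=705-500,230; px=(205+a/7.33-.4,175+b/7.33-.4)
o=ray(m,N(242,175)); print("tip tri",tri(o,ray(ms,px)))
E
```

```text
ring front [-1.5  2.2] ring sides [ 1.7 34.6] [  1.5 -30.2]
foot 0 [-2.2  1.6] sides [ 2.5 25.4] [  2.4 -22. ]
foot 2 [-3.6  1.6] sides [ 3.2 25.1] [  3.2 -21.8]
foot 10 [-1.3  1.5] sides [ 6.2 24.2] [  6.1 -21. ]
knob bottom [0.1 0.3] sides [ 0.8 15.4] [  0.7 -15. ]
tip 50 [27.   2.8]
tip 54 [28.1  2.7]
tip 58 [29.3  2.7]
tip 62 [30.4  2.6]
tip 66 [31.5  2.6]
[192 196 203 187 192 205 204 207 209 219 187 218 203 203 198 201 231 205
 194 211 215 195 200 214 204 211 208 215 229 217 208 211 195 212 196 207
 213 226 212 221 193 210 219 199 214 218 217 194 203 220 186 179 182 197
 218 224 221 209 210 217 215 217 218 219 210]
tip tri (array([620.52050421, -73.40403336,  56.40484834]), np.float64(3.2860235367475408))
```

>>> step_arm(commands=[[[0, 0, 0, 0, -0.02, 0.2, 20], [0, 0, 0, 0, 0, 0.2, 20], [0, 0, 0, 0, 0, 0.15, 20], [0, 0, 0, 0, 0, 0.1, 20], [0, 0, 0, 0, 0, 0.05, 20], [0, 0, 0, 0, 0, 0, 20]]])

```text
time: 12.32
tool_pos: [592.1, -71.4, 86.7]
ee_rot: [0.0, 0.999, -0.048, -0.0]
contact_force: [0.5, -0.1, -2.1]
finger_gap: 30.7
finger_force: 49.7
```

>>> step_arm(commands=[[[0, 0, 0, 0, 0, 0.06, 20], [0, 0, 0, 0, 0, 0.06, 20], [0, 0, 0, 0, 0, 0, 20]]])

```text
time: 12.7
tool_pos: [592.5, -71.4, 84.4]
ee_rot: [0.0, 0.999, -0.048, 0.001]
contact_force: [-0.1, 1.2, 2.4]
finger_gap: 30.1
finger_force: 49.9
```

>>> step_arm(commands=[[[0, 0, 0, 0, 0, 0.06, 20], [0, 0, 0, 0, 0, 0.06, 20], [0, 0, 0, 0, 0, 0, 20]]])

```text
time: 13.08
tool_pos: [592.4, -71.3, 81.1]
ee_rot: [-0.0, 0.999, -0.048, 0.0]
contact_force: [0.2, 1.0, 5.1]
finger_gap: 30.5
finger_force: 50.2
```

>>> step_arm(commands=[[[0, 0, 0, 0, 0, 0.06, 20], [0, 0, 0, 0, 0, 0.06, 20], [0, 0, 0, 0, 0, 0, 20]]])

```text
time: 13.45
tool_pos: [592.6, -71.2, 78.5]
ee_rot: [-0.0, 0.999, -0.048, 0.001]
contact_force: [-1.9, 1.0, 7.3]
finger_gap: 30.5
finger_force: 50.4
```

>>> step_arm(commands=[[[0, 0, 0, 0, 0, 0.08, 20], [0, 0, 0, 0, 0, 0.08, 20], [0, 0, 0, 0, 0, 0.08, 20], [0, 0, 0, 0, 0, 0, 20]]])

```text
time: 13.95
tool_pos: [592.8, -71.1, 73.2]
ee_rot: [-0.0, 0.999, -0.048, 0.001]
contact_force: [-2.0, 2.3, 12.1]
finger_gap: 30.4
finger_force: 50.9
```

>>> step_arm(commands=[[[0, 0, 0, 0, 0, 0.04, 20], [0, 0, 0, 0, 0, 0, 20], [0, 0, 0, 0, 0, 0, 20]]])

```text
time: 14.32
tool_pos: [592.8, -71.1, 72.5]
ee_rot: [-0.0, 0.999, -0.048, 0.001]
contact_force: [-1.5, 2.2, 12.2]
finger_gap: 30.7
finger_force: 51.0
```

>>> step_arm(commands=[[[0, 0, 0, 0, 0, 0.06, 20], [0, 0, 0, 0, 0, 0.05, 20], [0, 0, 0, 0, 0, 0, 20], [0, 0, 0, 0, 0, 0, 20], [0, 0, 0, 0, 0, 0, 20], [0, 0, 0, 0, 0, 0, 20]]])

```text
time: 15.08
tool_pos: [592.9, -71.0, 70.1]
ee_rot: [-0.0, 0.999, -0.048, 0.001]
contact_force: [-1.7, 1.9, 13.5]
finger_gap: 30.2
finger_force: 51.2
```

>>> step_arm(commands=[[[0, 0, 0, 0, 0, 0, 20], [0, 0, 0, 0, 0, 0, 20], [0, 0, 0, 0, 0, 0, 20], [0, 0, 0, 0, 0, 0, 20], [0, 0, 0, 0, 0, 0, 20]]])

```text
time: 15.7
tool_pos: [592.9, -71.1, 70.2]
ee_rot: [-0.0, 0.999, -0.048, 0.001]
contact_force: [-1.6, 3.4, 13.9]
finger_gap: 30.6
finger_force: 51.2
```

```bash
python3 - <<'E'
from bench import sense, vision
from h import *; import pickle
im=vision.snapshot("wrist"); s=sense(); print(s["time"],s["tool_pos"],s["contact_force"])
sc=vision.snapshot("scene"); m=vision.camera_model("wrist"); ms=vision.camera_model("scene"); print(sense()["contact_force"])
pickle.dump((m,im,s,ms,sc),open("w5.pkl","wb"));cv2.imwrite("pics/w5.png",np.hstack([cv2.resize(im[100:320,160:360,::-1],(500,550),interpolation=2),cv2.resize(sc[175:250,205:245,::-1],(293,550),interpolation=2)]))
E
```

```text
15.75 [592.84974586 -71.04612908  70.14571203] [-2.02100137  1.90213517 13.53315941]
[-2.55237701  3.12530298 14.29404212]
```

View pics/w5.png

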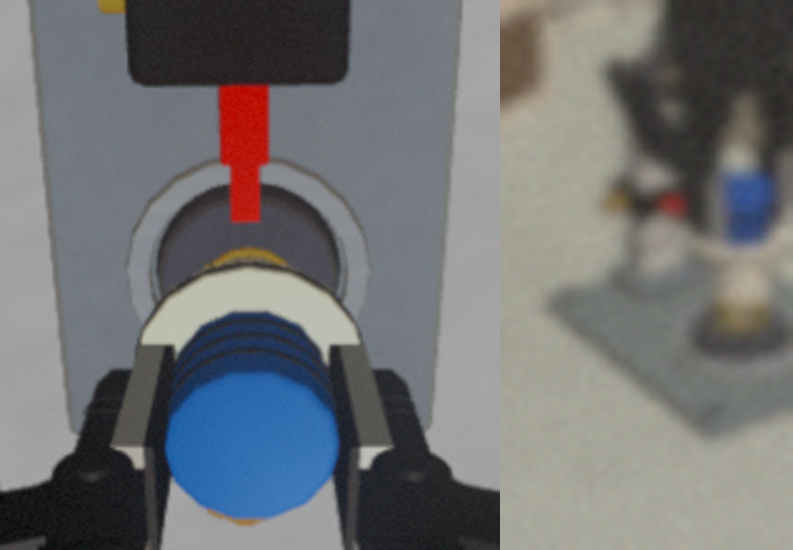

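The view shows the foot down inside the ring, and the collar beside the pointer with its front edge at y 265. The pointer tip is at (245,221) and the ring's front at (248,158). In the scene view the collar hides the tip.

```bash
python3 - <<'E'
from h import *; import pickle
m,im,s,ms,sc=pickle.load(open("w5.pkl","rb")); p=s["tool_pos"]; ux=np.array([.9954,-.096]); uy=np.array([.096,.9954])
N=lambda x,y:(160+x/2.5-.3,100+y/2.5-.3)
f=lambda x,y,z:np.round([(onz(m,N(x,y),z)[:2]-p[:2])@ux,(onz(m,N(x,y),z)[:2]-p[:2])@uy],1)
print("ring front-33",f(248,158,14)-[33,0],"sides",f(128,268,14),f(369,268,14))
for z in (50,54,58,62,66,70): print("tip",z,f(245,221,z),"width",np.linalg.norm(f(231,218,z)-f(260,218,z)))
# tip height from image scale between w4 and w5: camera dropped vertically
m4=pickle.load(open("w4.pkl","rb"))[0]; print("tri w4/w5",tri(ray(m4,N(242,175)),ray(m,N(245,221))))
print("check ring front tri",tri(ray(m4,N(245,127)),ray(m,N(248,158))))
m3=pickle.load(open("w3.pkl","rb"))[0]; print("tri w3/w5",tri(ray(m3,(404*.64,58*.64)),ray(m,N(245,221))),tri(ray(m3,(405*.64,65*.64)),ray(m,N(248,158))))
E
```

```text
ring front-33 [-1.8  1.2] sides [ 0.8 33.6] [  0.7 -31.2]
tip 50 [26.6  1.7] width 6.3
tip 54 [28.   1.7] width 6.0
tip 58 [29.4  1.7] width 5.9
tip 62 [30.8  1.6] width 5.800862004909271
tip 66 [32.2  1.6] width 5.6
tip 70 [33.6  1.6] width 5.5
tri w4/w5 (array([620.29271748, -71.92498131,  52.17571028]), np.float64(0.06655291187856653))
check ring front tri (array([624.76023749, -72.86155762,  16.67018519]), np.float64(0.043880438847534))
tri w3/w5 (array([622.12109559, -72.33978007,  57.5298731 ]), np.float64(0.30606432757644525)) (array([623.29891716, -72.82277502,  11.08619442]), np.float64(0.21900575776061595))
```

The collar's top is at about 66-67 mm under 15 N and the pointer tip at about 57 mm, so the spring is good and goes in the green tray.

>>> step_arm(commands=[[[0, 0, 0, 0, 0, -0.15, 20], [0, 0, 0, 0, 0, -0.2, 20], [0, 0, 0, 0, 0, -0.25, 20], [0, 0, 0, 0, 0, -0.25, 20], [0, 0, 0, 0, 0, -0.35, 20], [0, 0, 0, 0, 0, -0.6, 20], [0, 0, 0, 0, 0, -0.8, 20], [0, 0, 0, 0, 0, -0.8, 20], [0, 0, 0, 0, 0, -0.8, 20], [0, 0, 0, 0, 0, -0.4, 20], [0, 0, 0, 0, 0, 0, 20]]])

```text
time: 17.18
tool_pos: [592.5, -71.5, 183.9]
ee_rot: [0.0, 0.999, -0.048, 0.001]
contact_force: [-0.0, -0.5, -0.8]
finger_gap: 30.8
finger_force: 49.7
```

>>> step_arm(commands=[[[0, 0, 0, -0.3, 0, 0, 20], [0, 0, 0, -0.5, -0.2, 0, 20], [0, 0, 0, -0.6, -0.4, 0, 20], [0, 0, 0, -0.6, -0.7, 0, 20], [0, 0, 0, -0.6, -0.85, 0, 20], [0, 0, 0, -0.6, -0.85, 0, 20], [0, 0, 0, -0.5, -0.9, 0, 20], [0, 0, 0, -0.4, -0.9, 0, 20], [0, 0, 0, -0.3, -0.9, 0, 20], [0, 0, 0, -0.3, -0.9, 0, 20], [0, 0, 0, -0.3, -0.9, 0, 20], [0, 0, 0, -0.27, -0.9, 0, 20], [0, 0, 0, 0, -0.9, 0, 20], [0, 0, 0, 0, -0.9, 0, 20], [0, 0, 0, 0, -0.9, 0, 20], [0, 0, 0, 0, -0.9, 0, 20], [0, 0, 0, 0, -0.6, 0, 20], [0, 0, 0, 0, -0.35, 0, 20], [0, 0, 0, 0, 0, 0, 20]]])

```text
time: 19.55
tool_pos: [491.7, 263.8, 182.9]
ee_rot: [0.0, 0.999, -0.048, -0.0]
contact_force: [-0.0, 0.3, -1.3]
finger_gap: 30.1
finger_force: 49.6
```

```bash
python3 - <<'E'
from bench import sense, vision
from h import *
s=sense(); m=vision.camera_model("wrist"); im=vision.snapshot("wrist"); print(s["time"],s["tool_pos"],s["contact_force"],s["finger_gap"],s["q"])
cv2.imwrite("pics/w6.png",cv2.resize(im[:,:,::-1],(800,600)))
for c,b,k in blobs(im,(50,120,40),(75,255,255),None,1000): print(c,b)
E
```

```text
19.55 [491.70310107 263.83956926 182.92786905] [-0.04836125  0.2954373  -1.26864847] 30.06506971030417 [ 3.68039287e-01  2.82128026e-01  1.62020430e+00 -3.96883129e-04
  1.23957598e+00  2.03418367e+00]
[252.56254347 140.49855936] [  185    84   132   129 10065]
```

View pics/w6.png

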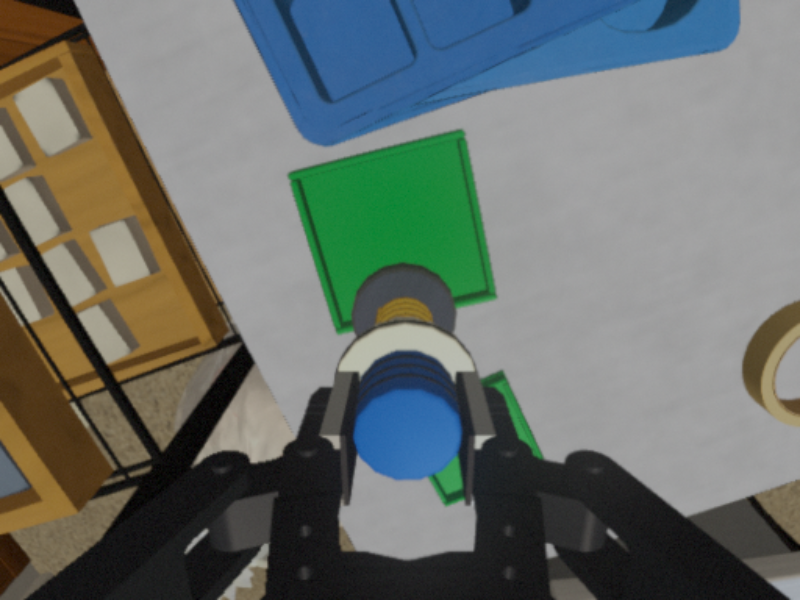

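The view shows the large green tray with corners at (290,177), (463,132), (495,296) and (338,333), and the unit held upright.

```bash
python3 - <<'E'
from bench import sense, vision
from h import *
s=sense();m=vision.camera_model("wrist")
C=np.array([onz(m,(x*.64,y*.64),18) for x,y in [(290,177),(463,132),(495,296),(338,333)]]); c=C.mean(0)
print(C.round(0),c,np.linalg.norm(np.diff(C,axis=0),axis=1)); d=(c-s["tool_pos"])[:2]; print("tool dx,dy",d@[.9954,-.096],-d@[.096,.9954])
E
```

```text
[[549. 329.  18.]
 [565. 223.  18.]
 [461. 209.  18.]
 [445. 314.  18.]] [504.95568111 268.82376178  18.        ] [107.11806238 105.44461641 107.02252002]
tool dx,dy 12.670460494070646 -6.762256661566082
```

>>> step_arm(commands=[[[0, 0, 0, 0.32, -0.2, 0.3, 20], [0, 0, 0, 0, 0, 0.7, 20], [0, 0, 0, 0, 0, 0.8, 20], [0, 0, 0, 0, 0, 0.8, 20], [0, 0, 0, 0, 0, 0.6, 20], [0, 0, 0, 0, 0, 0.4, 20], [0, 0, 0, 0, 0, 0.2, 20], [0, 0, 0, 0, 0, 0.1, 20], [0, 0, 0, 0, 0, 0, 20]]])

```text
time: 20.72
tool_pos: [500.7, 267.9, 85.8]
ee_rot: [-0.0, 0.999, -0.048, 0.0]
contact_force: [0.4, -0.8, -1.5]
finger_gap: 30.4
finger_force: 49.6
```

>>> step_arm(commands=[[[0, 0, 0, 0, 0, 0.06, 20], [0, 0, 0, 0, 0, 0.04, 20], [0, 0, 0, 0, 0, 0, 20]]])

```text
time: 21.1
tool_pos: [500.4, 267.8, 83.1]
ee_rot: [0.0, 0.999, -0.048, 0.0]
contact_force: [-0.3, -0.4, -1.7]
finger_gap: 30.7
finger_force: 49.6
```

>>> step_arm(commands=[[[0, 0, 0, 0, 0, 0.05, 20], [0, 0, 0, 0, 0, 0, 20], [0, 0, 0, 0, 0, 0, 20]]])

```text
time: 21.48
tool_pos: [500.8, 267.9, 82.1]
ee_rot: [-0.0, 0.999, -0.048, 0.0]
contact_force: [-0.8, 0.1, 1.1]
finger_gap: 30.3
finger_force: 49.9
```

Contact. Open slowly and retreat straight up.

>>> step_arm(commands=[[[0, 0, 0, 0, 0, 0, 34], [0, 0, 0, 0, 0, 0, 40], [0, 0, 0, 0, 0, 0, 55], [0, 0, 0, 0, 0, 0, 65], [0, 0, 0, 0, 0, 0, 65], [0, 0, 0, 0, 0, -0.3, 65], [0, 0, 0, 0, 0, -0.6, 65], [0, 0, 0, 0, 0, -0.9, 65], [0, 0, 0, 0, 0, -0.9, 65], [0, 0, 0, 0, 0, -0.9, 65], [0, 0, 0, 0, 0, -0.9, 65], [0, 0, 0, 0, 0, -0.5, 65], [0, 0, 0, 0, 0, -0.2, 65], [0, 0, 0, 0, 0, 0, 65], [0, 0, 0, 0, 0, 0, 65]]])

```text
time: 23.35
tool_pos: [500.0, 267.6, 210.9]
ee_rot: [0.0, 0.999, -0.048, -0.001]
contact_force: [-1.1, -1.0, -0.1]
finger_gap: 65.3
finger_force: 0.0
```

```bash
python3 - <<'E'
from bench import sense, vision
from h import *
s=sense(); m=vision.camera_model("wrist"); im=vision.snapshot("wrist"); print(s["time"],s["tool_pos"],s["contact_force"])
cv2.imwrite("pics/w7.png",cv2.resize(im[:,:,::-1],(800,600)))
E
```

```text
23.35 [499.97456667 267.56057737 210.86388809] [-1.08280138 -0.97942028 -0.07987407]
```

View pics/w7.png

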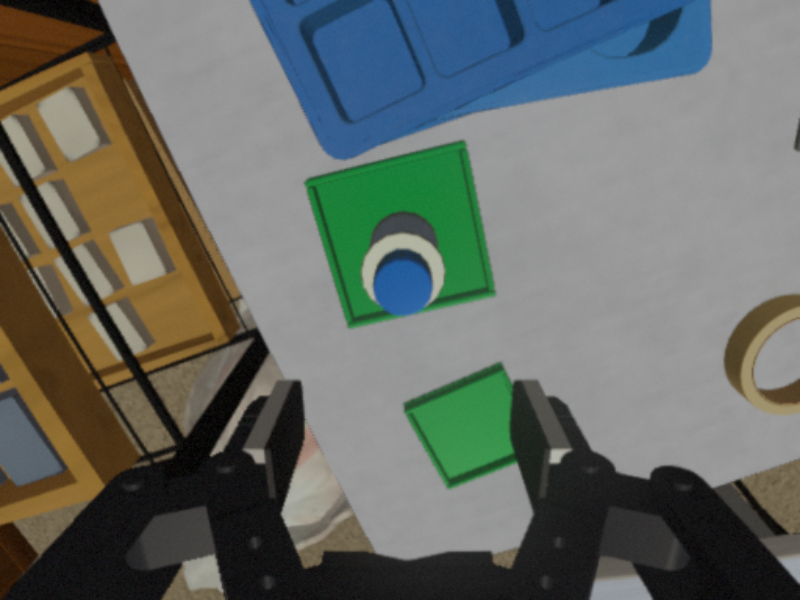

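The unit stands upright near the middle of the large green tray, with its foot at about (404,245), and the hand is clear.

```bash
python3 -c "
from bench import close_job; print(close_job())"
```

```text
the job is handed in; nothing more can be done
None
```

I tested the spring unit and judged it good: under about 15 N the collar stayed above the red pointer (about 66–67 mm against about 57 mm). It is now standing upright and released in the larger green tray, and I have handed the job in; no verdict came back.

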